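# Seat the ballast disc in the stand base

## Robot

A 6-joint arm with a two-finger parallel gripper is mounted at the origin on a cart in front of the work surface, level with it; the furniture and walls round the work are solid. World frame = base frame: x ahead of the robot, y to its left, z up, the work surface at z = 0. Lengths are in m, angles in degrees, forces in N, time in s.
With the tool pointing down it reaches from about 0.4 to 0.825 m from the base axis. Payload 7 kg.
Tool frame: the origin (TCP) lies midway between the tips of the shut fingers; the grasp point (between the pads) lies ctrl.tcp_to_grasp behind it (ctrl.tcp_to_grasp is the distance from the TCP to the grasp point, in m); z points along the fingers, y is the line along which they close (so a half turn about z gives the same grasp; the last joint's range is limited). The gripper opens to 88 mm and grips with 3 to 60 N. Pads are 19 mm wide; open, the fingers measure 130 mm over their backs; the gripper's body (78 mm by 193 mm) begins 47 mm behind the grasp point.
Start: joints at [-53.394, 20.546, 0.682, 0, -70.136, -16.507], TCP at [0.232, -0.634, 0.198] pointing down, gripper open.
Joint ranges: [-176.03, 176.03], [-82.01, 121.73], [-58.28, 71.71], [-173.87, 95.51], [-174.79, -0.11], [-173.66, 173.66]. Speed limits (degrees/s): [136.94, 136.94, 172.46, 180, 180, 180].

## Interface

Orientations are given as [roll, pitch, yaw] about the fixed x, y, z axes, in that order (R = Rz(yaw) Ry(pitch) Rx(roll)).
In Python, from plant import ctrl, imaging, close_job gives the robot as it stands.
- The arm moves only by the shell command python3 -m crank 'ROWS'. ROWS is JSON, a list of rows, each a list of 3 entries, a list of its own where there are three numbers: the shift along the world's x, y, z in m, then the turn, a rotation vector about the world's x, y, z in degrees, then the opening, from -1 (shut) to 1 (fully open), so that 0 is half open. A call has 1 to 12 rows; each row shifts and turns the commanded pose from where the row before left it; what a row does not reach is not made up. A row lasts 1/10 s, in which the tool goes at most 50 mm and 8.59 degrees, less where a joint would pass 70% of its speed; a pose out of reach is approached as far as the arm can. A call is refused whole if a number of a shift passes 0.05 or a number of a turn 8.59, either way. A call with a gripper value outside its range is refused whole. The fingers move at their own pace and stop on an object; the grip force is fixed at half the most. Time passes only in rows, so rows that do not move let the fingers close. It gives the time, the measured TCP pose, the force, the opening and the grip force at its end, in the units of the state.
- ctrl.get_obs(): the state, without advancing time (a new reading comes with each control period).
- imaging.snapshot(name): name is "scene" or "side" or "wrist"; returns (picture, depth): 400x640x3 uint8, blue, green, red; 400x640 float32, m along the optical axis (not along the pixel's ray), 0 where there is no reading.
- imaging.camera_model(name): a dict with "mtx" (3x3 intrinsics, pixels), "R" (3x3) and "t" (3): a world point X has camera coordinates R X + t. Camera axes: x right, y down, z forward; pixel columns grow to the right and rows downward; lengths in m; the calibration is good to about 2 mm. The wrist camera is an equidistant fisheye: a pixel r from the principal point sees the ray r / f radians off the axis. A picture is of the moment at which its call begins: read the wrist's pose just before it. camera_model takes no time and is no camera call; for the wrist camera it gives the pose at the moment of the call.
- close_job(): hands the job in; it is judged then, once.
The state is a dict: "clock": time; "joint_pos": joint angles; "qvel": joint speeds; "tau": joint torques, N m; "tool_pos": TCP position; "orientation": TCP orientation; "force": force on the tool from outside, world axes, zero at the start; "moment": the same for the moment, N m; "opening": finger opening in m; "gripper_force": force on a finger pad.
Only numpy, scipy, OpenCV 4.12 (cv2) and the standard library are available. Lean on these libraries where they do the work, as an engineer would, in place of code of your own. Each camera call takes 0.05 s, during which the arm holds its last target. There are 200 camera calls.

## Task

With the fingertips, push the steel ballast disc across the top of the wooden stand base until it drops into the round recess, then press down on the disc with a fingertip so that it sits fully home, and move clear. Do not lift or carry the disc or squeeze it hard: it is only pushed and gently pressed. Leave the sanding block, the glue bottle and the tape roll where they are.

Things in the scene. Friction and masses are not known exactly. Their poses are not given: they have to be found in the camera images.
- stand_base: light wooden board lying flat, screwed to the bench (cannot move), 160 mm along its x, 95 mm along its y, 22 mm thick; origin at the centre of its underside, z up. One round recess in its flat top, at x = +38 mm, y = 0. A dark cloth-covered slab 50 mm high lies between robot and board, toy-plane stands are to the left of the board; all fixed.
- recess (a point): centre of the mouth of the round recess, level with the board's top (22 mm above the bench); the recess is 55 mm across with a flat floor 10 mm below this point; axes as the board's
- disc_center (a point): centre (half-way up) of the loose plain steel disc, 50 mm across, 10 mm thick, 0.1 to 0.21 kg, z along its axis. It starts flat on the board's top at the end away from the recess, its centre 5 mm above the board's top; in the recess it is flush with the top, its centre 5 mm below. It slides with friction and drops in only when it is within about 2.5 mm of the recess's axis.
- sanding_block: bystander: cork sanding block, 58 x 105 x 34 mm, loose, lying on the bench to the right of the board; origin at the centre of its underside
- glue_bottle: bystander: white squeeze glue bottle, 48 mm across, 139 mm tall, loose, standing on the bench to the right of the board; origin at the centre of its underside. Just beyond it a fixed steel tool fork reaches over the bench at 0.22 m height, at the right edge: an arm swinging in low from the right could hit it.
- tape_roll: bystander: roll of masking tape lying flat, 98 mm across, 25 mm tall, loose, on the bench to the far left of the board; origin at the centre of its underside
Mind the look-alikes: they are no part of the job. What is shaped like the part that bears disc_center but blue or pink is not meant.

How it is judged:
By the outcome, as a careful person would: the job done as asked, in the order asked, and still so for the second after the job is handed in, with the robot touching nothing.
It also fails if it takes over 48 s, if anything falls off the work surface, if the arm or the gripper's body presses on something with over 40 N, if the wrist force passes 120 N, or if a joint passes its speed limit or range.

## Working session

There is one attempt and no reset: what is moved stays moved. The work goes in short steps, Python scripts to look and compute and a shell command to move; the robot and the scene stay as the last step left them, time stands still between calls to the robot, and variables do not carry over. Pictures are saved under pics/ and viewed, at most 10 in all, crops included, and the job is handed in when it is done.

```bash
mkdir -p pics; ls; cat > h.py <<'E'
import numpy as np,cv2
from plant import ctrl,imaging
def ray(cam,uv,z):
    m=imaging.camera_model(cam);K=np.array(m["mtx"]);R=np.array(m["R"]);t=np.array(m["t"])
    uv=np.atleast_2d(uv).astype(float)
    d=np.c_[(uv[:,0]-K[0,2])/K[0,0],(uv[:,1]-K[1,2])/K[1,1],np.ones(len(uv))]
    if cam=="wrist":
        r=np.hypot(d[:,0],d[:,1]);s=np.where(r>1e-9,np.sin(r)/np.maximum(r,1e-9),1)
        d=np.c_[d[:,0]*s,d[:,1]*s,np.cos(r)]
    c=-R.T@t;w=d@R
    return c+w*((z-c[2])/w[:,2])[:,None]
E
python3 - <<'E'
from h import *
for n in("scene","side"):
    p,d=imaging.snapshot(n);cv2.imwrite(f"pics/{n}0.png",p);np.save(f"{n}0.npy",d)
    m=imaging.camera_model(n);print(n,-np.array(m["R"]).T@m["t"],np.array(m["mtx"])[0,0])
o=ctrl.get_obs();print(o["clock"],o["tool_pos"],o["orientation"],o["opening"],ctrl.tcp_to_grasp)
E
```

```text
pics
scene [0.0847384  0.28358163 0.60233292] 423.34477269462053
side [0.42894964 0.77889695 0.59525681] 394.1188506276734
0.1 [ 0.23175186 -0.63345863  0.19681349] [ 1.79913758e+02 -9.43621341e-03 -1.59909718e+02] 0.0876592124478441 0.0188
```

View pics/scene0.png

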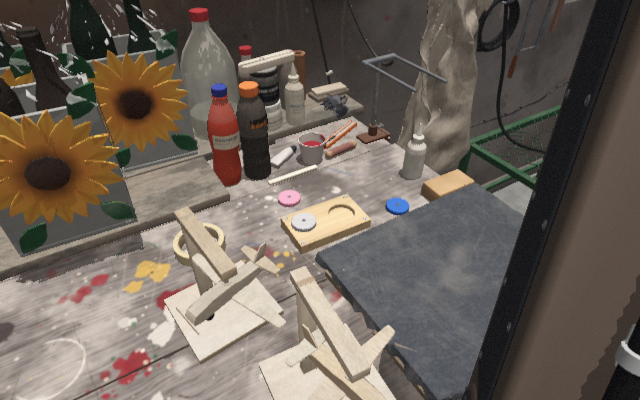

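View pics/side0.png

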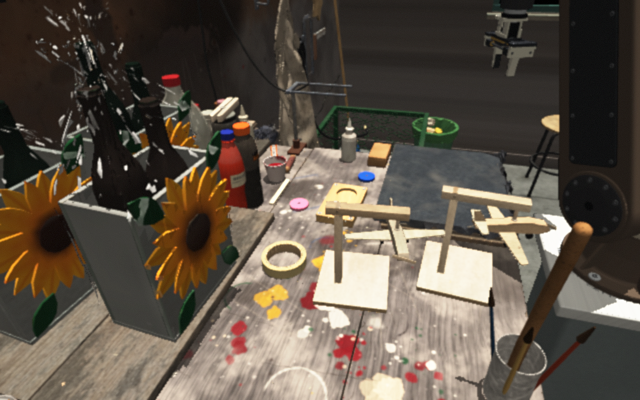

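The scene picture shows the board at about (325,222), the grey disc at (304,221), and the recess at (341,211). The pink look-alike is at (289,198), the blue one at (397,206), the glue bottle at (414,158) and the sanding block at (447,185). In the side view the disc end of the board is mostly hidden behind the plane.

```bash
python3 - <<'E'
from h import *
p=cv2.imread("pics/scene0.png");d=np.load("scene0.npy")
x0,y0=270,180
c=p[y0:y0+80,x0:x0+115];cv2.imwrite("pics/crop1.png",cv2.resize(c,None,fx=6,fy=6,interpolation=cv2.INTER_CUBIC))
hsv=cv2.cvtColor(p,cv2.COLOR_BGR2HSV)
print(hsv[221,304],hsv[222,325],hsv[238,300],hsv[211,341],hsv[250,280])
for uv,z in [((304,221),.032),((341,211),.022),((289,198),.01),((414,170),0.0),((447,185),.034),((200,243),.02)]:
    print(uv,ray("scene",uv,z).round(3), d[uv[1],uv[0]])
E
```

```text
[ 10   4 191] [ 19  70 250] [ 19  72 247] [ 20  67 251] [ 14  33 171]
(304, 221) [[ 0.634 -0.016  0.032]] 0.84130406
(341, 211) [[ 0.631 -0.103  0.022]] 0.89705175
(289, 198) [[ 0.738 -0.037  0.01 ]] 0.9350623
(414, 170) [[ 0.686 -0.354  0.   ]] 0.98413813
(447, 185) [[ 0.571 -0.342  0.034]] 0.92896783
(200, 243) [[0.695 0.18  0.02 ]] 0.5696084
```

View pics/crop1.png

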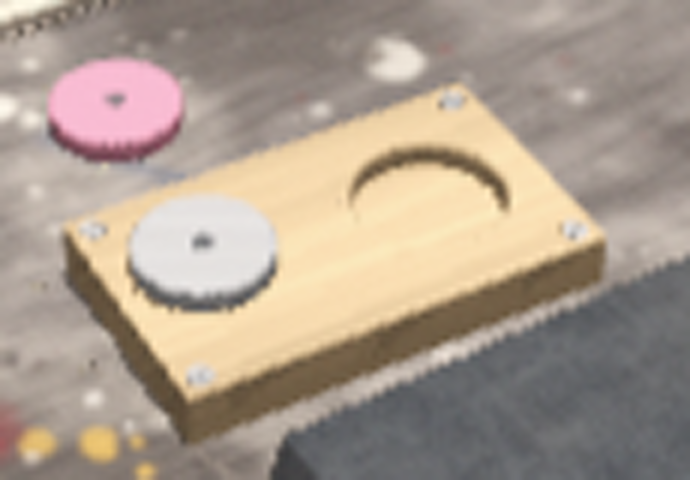

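The crop shows the board's top corners at crop pixels (66,232), (462,85), (605,240) and (187,402). The disc top is centred near (203,243), and the recess rim's far arc runs from (350,212) over (430,147) to (508,212).

```bash
python3 - <<'E'
from h import *
f=lambda a:np.array(a)/6.+[270-.5+.08,180-.5+.08]
C=ray("scene",f([(66,232),(462,85),(605,240),(187,402)]),.022)[:,:2]
L=np.linalg.norm(C-np.roll(C,-1,0),axis=1);print("sides",L.round(4))
ctr=C.mean(0);ux=((C[1]-C[0])+(C[2]-C[3]));ux/=np.linalg.norm(ux)
print("ctr",ctr.round(4),"yaw",np.degrees(np.arctan2(ux[1],ux[0])),"recess",(ctr+.038*ux).round(4))
S=ray("scene",f([(92,231),(452,101),(573,230),(200,376)]),.022)[:,:2];print("screw ctr",S.mean(0).round(4))
p=cv2.imread("pics/scene0.png");h=cv2.cvtColor(p,cv2.COLOR_BGR2HSV)
m=((h[...,1]<35)&(h[...,2]>165)).astype(np.uint8);m[:205]=0;m[240:]=0;m[:,:285]=0;m[:,322:]=0
n,l,s,c=cv2.connectedComponentsWithStats(m);i=1+s[1:,4].argmax();print(s[i],c[i])
q=np.array(np.nonzero(l==i)).T[:,::-1];W=ray("scene",q,.032)
(cx,cy),r=cv2.minEnclosingCircle(W[:,:2].astype(np.float32)*1000)
print("disc",cx,cy,"r",r,"mean",W.mean(0), "hand",ray("scene",f((203,243)),.032))
dv=ctr+.038*ux-W.mean(0)[:2];print(dv,np.linalg.norm(dv),np.degrees(np.arctan2(*dv[::-1])))
o=ctrl.get_obs();m=imaging.camera_model("wrist");print("wristcam-tcp",-np.array(m["R"]).T@m["t"]-o["tool_pos"],m["mtx"][0][0],np.array(m["R"])[2])
E
```

```text
sides [0.1606 0.0952 0.1591 0.0916]
ctr [ 0.6275 -0.0622] yaw -91.99108482746519 recess [ 0.6262 -0.1002]
screw ctr [ 0.6294 -0.0628]
[292 213  24  17 320] [303.365625 220.596875]
disc 636.5455932617188 -15.819145202636719 r 25.119461059570312 mean [ 0.63604301 -0.015626    0.032     ] hand [[ 0.63720408 -0.01639502  0.032     ]]
[-0.00988079 -0.08457372] 0.08514895333289241 -96.66368895113995
wristcam-tcp [-0.06493166 -0.0243261   0.18683353] 309.70691628693146 [ 0.24365957  0.09123404 -0.96556013]
```

```bash
python3 - <<'E'
from h import *
P=[]
for n in("scene","side"):
    d=np.load(f"{n}0.npy");m=imaging.camera_model(n);K=np.array(m["mtx"]);v,u=np.nonzero(d>0);z=d[v,u]
    c=np.c_[(u-K[0,2])/K[0,0]*z,(v-K[1,2])/K[1,1]*z,z];P.append((c-m["t"])@np.array(m["R"]))
P=np.vstack(P)
print("z max *mm, rows x .40-.85, cols y 0.28..-0.44 step .04")
for x in np.arange(.35,.9,.05):
    print("%.2f"%x,[int(1000*np.percentile(P[s,2],98)) if (s:=(abs(P[:,0]-x)<.025)&(abs(P[:,1]-y)<.02)).sum()>3 else -1 for y in np.arange(.28,-.45,-.04)])
E
```

```text
z max *mm, rows x .40-.85, cols y 0.28..-0.44 step .04
0.35 [2, 2, 13, 207, 209, 14, 34, 49, 50, 50, 50, 50, 50, 50, 49, 49, 49, 47, -1]
0.40 [2, 2, 104, 133, 209, 14, 33, 49, 50, 50, 50, 50, 50, 49, 49, 49, 49, 47, -1]
0.45 [147, 153, 197, 150, 151, 1, 1, 49, 50, 49, 50, 50, 49, 49, 49, 49, 48, 47, -1]
0.50 [13, 14, 197, 160, 173, 2, 2, 49, 49, 49, 49, 50, 49, 49, 49, 49, 48, 47, -1]
0.55 [13, 193, 197, 14, 13, 2, 3, 48, 49, 49, 49, 49, 49, 49, 49, 48, 48, 47, -1]
0.60 [13, 195, 197, 14, 13, 2, 2, 32, 32, 23, 23, 22, 11, 12, 2, 36, 36, 36, -1]
0.65 [2, 2, 25, 25, 2, 2, 2, 33, 33, 24, 24, 22, 2, 2, 2, 124, 108, 2, -1]
0.70 [2, 25, 25, 25, 25, 2, 2, 22, 23, 22, 2, 2, 2, 2, 2, 221, 2, 222, -1]
0.75 [337, 66, 66, 66, 66, 65, 2, 11, 12, 10, 2, 2, 2, 2, 2, 222, 2, 222, -1]
0.80 [370, 66, 66, 66, 66, 66, 2, 2, 9, 9, 9, 8, 2, 2, 2, 221, 233, 222, -1]
0.85 [337, 141, 66, 66, 66, 178, 233, 224, 226, 13, 58, 57, 58, 21, 21, 222, 222, 222, -1]
```

```bash
python3 -m crank '[[[0.017,0.0276,0.002],[0,0,2.67],-0.32],[[0.017,0.0276,0.002],[0,0,2.67],-0.32],[[0.017,0.0276,0.002],[0,0,2.67],-0.32],[[0.017,0.0276,0.002],[0,0,2.67],-0.32],[[0.017,0.0276,0.002],[0,0,2.67],-0.32],[[0.017,0.0276,0.002],[0,0,2.67],-0.32],[[0.017,0.0276,0.002],[0,0,2.67],-0.32],[[0.017,0.0276,0.002],[0,0,2.67],-0.32],[[0.017,0.0276,0.002],[0,0,2.67],-0.32],[[0.017,0.0276,0.002],[0,0,2.67],-0.32],[[0.017,0.0276,0.002],[0,0,2.67],-0.32],[[0.017,0.0276,0.002],[0,0,2.67],-0.32]]'
```

```text
clock: 1.3
tool_pos: [0.4362, -0.3013, 0.2215]
orientation: [180.0, -0.0, -127.7]
force: [0.9, -0.6, -0.3]
opening: 0.0297
gripper_force: 0.0
```

```bash
python3 -m crank '[[[0.0167,0.0276,-0.0067],[0,0,2.6],-0.32],[[0.0167,0.0276,-0.0067],[0,0,2.6],-0.32],[[0.0167,0.0276,-0.0067],[0,0,2.6],-0.32],[[0.0167,0.0276,-0.0067],[0,0,2.6],-0.32],[[0.0167,0.0276,-0.0067],[0,0,2.6],-0.32],[[0.0167,0.0276,-0.0067],[0,0,2.6],-0.32],[[0.0167,0.0276,-0.0067],[0,0,2.6],-0.32],[[0.0167,0.0276,-0.0067],[0,0,2.6],-0.32],[[0.0167,0.0276,-0.0067],[0,0,2.6],-0.32],[[0.0167,0.0276,-0.0067],[0,0,2.6],-0.32],[[0.0167,0.0276,-0.0067],[0,0,2.6],-0.32],[[0.0167,0.0276,-0.0067],[0,0,2.6],-0.32],[[0,0,0],[0,0,0],-0.32]]' | tail -8
python3 - <<'E'
from h import *
o=ctrl.get_obs();p,d=imaging.snapshot("wrist");cv2.imwrite("pics/w1.png",p);print(o["clock"],o["tool_pos"],o["orientation"])
E
```

```text
1.3 [ 0.43623972 -0.30133648  0.22153691] [ 1.79976190e+02 -7.43646090e-04 -1.27749024e+02]schema error: expected 1 to 12 rows
```

View pics/w1.png

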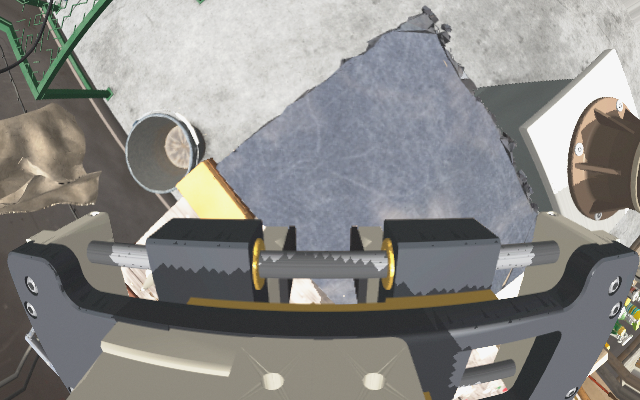

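The move was refused because I sent 13 rows. The picture therefore shows the old pose, with the slab in the middle and the gripper occluding the lower half. I resend 12 rows.

```bash
python3 -m crank '[[[0.0167,0.0276,-0.0067],[0,0,2.6],-0.32],[[0.0167,0.0276,-0.0067],[0,0,2.6],-0.32],[[0.0167,0.0276,-0.0067],[0,0,2.6],-0.32],[[0.0167,0.0276,-0.0067],[0,0,2.6],-0.32],[[0.0167,0.0276,-0.0067],[0,0,2.6],-0.32],[[0.0167,0.0276,-0.0067],[0,0,2.6],-0.32],[[0.0167,0.0276,-0.0067],[0,0,2.6],-0.32],[[0.0167,0.0276,-0.0067],[0,0,2.6],-0.32],[[0.0167,0.0276,-0.0067],[0,0,2.6],-0.32],[[0.0167,0.0276,-0.0067],[0,0,2.6],-0.32],[[0.0167,0.0276,-0.0067],[0,0,2.6],-0.32],[[0,0,0],[0,0,2.6],-0.32]]' | tail -8
python3 - <<'E'
from h import *
o=ctrl.get_obs();p,d=imaging.snapshot("wrist");cv2.imwrite("pics/w2.png",p);print(o["clock"],o["tool_pos"],o["orientation"])
E
```

```text
clock: 2.55
tool_pos: [0.6205, 0.0037, 0.146]
orientation: [179.9, -0.0, -96.4]
force: [-1.2, -0.4, 0.2]
opening: 0.0298
gripper_force: 0.0
2.55 [0.62052625 0.00369027 0.14596853] [ 1.79886986e+02 -3.26966905e-02 -9.64188112e+01]
```

View pics/w2.png

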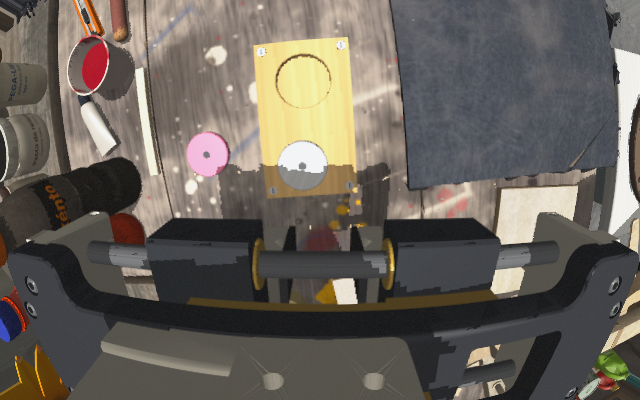

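The wrist view shows the disc at about (302,166), the recess at (303,80), and the board's screws at (262,51), (341,44), (273,190) and (350,185). I measure the disc and recess from it in one view.

```bash
cat >> h.py <<'E'
def rec(p):  # recess rim: dark contour of the recess in wrist picture
    pass
E
python3 - <<'E'
from h import *
p=cv2.imread("pics/w2.png");h=cv2.cvtColor(p,cv2.COLOR_BGR2HSV)
# disc
m=((h[...,1]<45)&(h[...,2]>110)).astype(np.uint8);k=np.zeros_like(m);cv2.circle(k,(302,166),32,1,-1);m*=k
n,l,s,c=cv2.connectedComponentsWithStats(m);i=1+s[1:,4].argmax()
q=np.array(np.nonzero(l==i)).T[:,::-1];W=ray("wrist",q,.032)[:,:2]
(cx,cy),r=cv2.minEnclosingCircle((W*1000).astype(np.float32));print("disc",s[i],cx,cy,r,"mean",W.mean(0),"hub",ray("wrist",(302.5,166),.032))
S=[]
for a in [(262,51),(341,44),(273,190),(350,185)]:
    k[:]=0;cv2.circle(k,a,7,1,-1);mm=((h[...,1]<60).astype(np.uint8))*k;v,u=np.nonzero(mm);S.append((u.mean(),v.mean()))
S=ray("wrist",S,.022)[:,:2];print("screws",S.round(4).tolist(),"ctr",S.mean(0))
ux=S[0]+S[1]-S[2]-S[3];ux/=np.linalg.norm(ux);R=S.mean(0)+.038*ux;print("yaw",np.degrees(np.arctan2(*ux[::-1])),"recess from screws",R)
# recess rim: dark pixels in ring around the middle
print("recess by eye", ray("wrist",[(275,80),(331,80),(303,53),(303,108)],.022)[:,:2].round(4).tolist())
cv2.imwrite("pics/w2c.png",cv2.resize(p[30:205,240:370],None,fx=4,fy=4,interpolation=cv2.INTER_CUBIC)[:600])
E
```

```text
disc [ 278  141   50   49 1922] 638.2378540039062 -18.030384063720703 24.757179260253906 mean [ 0.63810028 -0.01827636] hub [[ 0.63798868 -0.01728651  0.032     ]]
screws [[0.6671, -0.1379], [0.5871, -0.1345], [0.6731, 0.0064], [0.5931, 0.0094]] ctr [ 0.63011436 -0.06413714]
yaw -92.38798618380928 recess from screws [ 0.62853104 -0.10210414]
recess by eye [[0.6559, -0.106], [0.6006, -0.099], [0.6251, -0.1298], [0.6313, -0.0741]]
```

View pics/w2c.png

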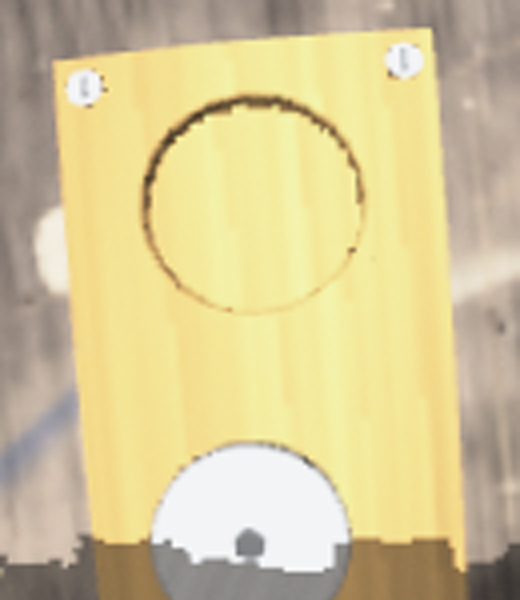

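Both measurements agree: recess at (0.6285,-0.102), disc at (0.638,-0.018), and a push heading of -96.4°, which matches the tool yaw. Now I descend behind the disc.

```bash
python3 -m crank '[[[0.0055,0.005,0],[0,0,0],-0.32],[[0.0055,0.005,0],[0,0,0],-0.32],[[0.0055,0.005,0],[0,0,0],-0.32],[[0.0055,0.0045,-0.01],[0,0,0],-0.32],[[0,0,-0.015],[0,0,0],-0.32],[[0,0,-0.015],[0,0,0],-0.32],[[0,0,-0.015],[0,0,0],-0.32],[[0,0,-0.015],[0,0,0],-0.32],[[0,0,-0.015],[0,0,0],-0.32],[[0,0,-0.01],[0,0,0],-0.32],[[0,0,0],[0,0,0],-0.32]]'
```

```text
clock: 3.7
tool_pos: [0.6405, 0.0201, 0.0509]
orientation: [179.8, -0.1, -96.7]
force: [-0.7, -0.6, -0.0]
opening: 0.0298
gripper_force: 0.0
```

```bash
python3 -m crank '[[[0.001,0.0015,0],[0,0,0],-0.32],[[0.001,0.0015,0],[0,0,0],-0.32],[[0,0,-0.007],[0,0,0],-0.32],[[0,0,-0.007],[0,0,0],-0.32],[[0,0,-0.006],[0,0,0],-0.32],[[0,0,-0.004],[0,0,0],-0.32],[[0,0,0],[0,0,0],-0.32],[[0,0,0],[0,0,0],-0.32]]'
python3 - <<'E'
from h import *
print(ctrl.get_obs()["tool_pos"])
E
```

```text
clock: 4.5
tool_pos: [0.6436, 0.0234, 0.0288]
orientation: [180.0, -0.0, -96.7]
force: [-0.1, 0.1, 0.9]
opening: 0.0299
gripper_force: 0.0
[0.64363019 0.02336111 0.02884993]
```

```bash
python3 -m crank '[[[0,0,-0.002],[0,0,0],-0.32],[[-0.0006,-0.005,0],[0,0,0],-0.32],[[-0.0006,-0.005,0],[0,0,0],-0.32],[[-0.0006,-0.005,0],[0,0,0],-0.32],[[-0.0006,-0.005,0],[0,0,0],-0.32],[[-0.0006,-0.005,0],[0,0,0],-0.32],[[-0.0006,-0.005,0],[0,0,0],-0.32],[[-0.0006,-0.005,0],[0,0,0],-0.32],[[-0.0006,-0.005,0],[0,0,0],-0.32],[[-0.0006,-0.005,0],[0,0,0],-0.32],[[0,0,0],[0,0,0],-0.32]]'
cat >> h.py <<'E'
def look(name,seed):
    o=ctrl.get_obs();m=imaging.camera_model("wrist");p,d=imaging.snapshot("wrist");cv2.imwrite(f"pics/{name}.png",p)
    R=np.array(m["R"]);t=np.array(m["t"]);K=np.array(m["mtx"]);c=R@np.array(seed)+t
    th=np.arctan2(np.hypot(*c[:2]),c[2]);e=c[:2]/np.hypot(*c[:2])*th;uv=np.array([K[0,0]*e[0]+K[0,2],K[1,1]*e[1]+K[1,2]])
    print(o["clock"],o["tool_pos"],o["force"],"disc expected at",uv);return p
E
python3 - <<'E'
from h import *
look("w3",(0.6325,-.051,.032))
E
```

```text
clock: 5.6
tool_pos: [0.6381, -0.0222, 0.0269]
orientation: [180.0, -0.0, -96.7]
force: [-0.3, 0.3, 0.5]
opening: 0.03
gripper_force: 0.0
5.6 [ 0.63807897 -0.02221452  0.02694169] [-0.28184056  0.31939841  0.49052832] disc expected at [327.24952465 180.86261324]
```

View pics/w3.png

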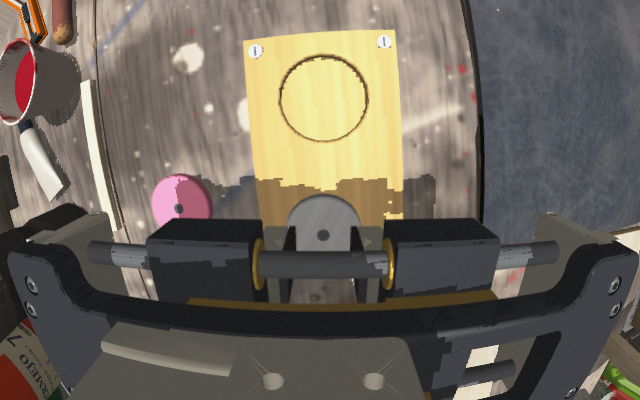

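The disc's hub is at about (323,236), between the fingertips, and the recess centre is at (323,98). The screws are at (256,51) and (384,41).

```bash
python3 - <<'E'
from h import *
print("hub",ray("wrist",(323,236),.032).round(4),"top edge",ray("wrist",(323,195),.032).round(4))
print("recess",ray("wrist",[(323.5,98),(279,98),(368,98),(323.5,54),(323.5,142)],.022).round(4).tolist())
print("screws",ray("wrist",[(256,51),(384,41)],.022).round(4).tolist())
m=imaging.camera_model("wrist");print(m["mtx"],m.keys(),-np.array(m["R"]).T@m["t"])
E
```

```text
hub [[ 0.6393 -0.0155  0.032 ]] top edge [[ 0.6362 -0.0422  0.032 ]]
recess [[0.629, -0.1004, 0.022], [0.6561, -0.104, 0.022], [0.6018, -0.0976, 0.022], [0.6258, -0.1279, 0.022], [0.6322, -0.0733, 0.022]]
screws [[0.6669, -0.1361, 0.022], [0.5875, -0.1331, 0.022]]
[[309.70691629   0.         322.73986035]
 [  0.         309.70691629 194.4214248 ]
 [  0.           0.           1.        ]] dict_keys(['mtx', 'R', 't']) [ 0.63055085 -0.09135269  0.21377518]
```

The hub measures (0.639,-0.0155), so the disc has not moved, although the TCP is already at y = -0.022. The fingertips are probably passing above it, so I look closer.

```bash
python3 - <<'E'
from h import *
p=cv2.imread("pics/w3.png");a=cv2.resize(p[180:310,250:395],None,fx=2.6,fy=2.6,interpolation=cv2.INTER_CUBIC)
s,d=imaging.snapshot("scene");b=cv2.resize(s[150:262,265:385],None,fx=3.3,fy=3.3,interpolation=cv2.INTER_CUBIC)
h=max(a.shape[0],b.shape[0]);f=lambda i:cv2.copyMakeBorder(i,0,h-i.shape[0],0,4,0)
cv2.imwrite("pics/c3.png",np.hstack([f(a),f(b)]))
w,dw=imaging.snapshot("wrist");m=imaging.camera_model("wrist");K=np.array(m["mtx"])
def pt(u,v):
    z=dw[v,u];e=np.array([(u-K[0,2]),(v-K[1,2])])/K[0,0];r=np.hypot(*e);c=np.r_[e/r*np.tan(r),1]*z
    return ((c-m["t"])@np.array(m["R"])).round(4)
for v in(205,215,225,232,240,250):print(v,[pt(u,v).tolist() for u in(280,286,292,323,356,364)])
print(ctrl.get_obs()["tool_pos"])
E
```

```text
205 [[0.6652, -0.0357, 0.0222], [0.6612, -0.0353, 0.0223], [0.6573, -0.035, 0.0225], [0.637, -0.0359, 0.0331], [0.6161, -0.0299, 0.0218], [0.6109, -0.0295, 0.0225]]
215 [[0.6663, -0.0289, 0.0221], [0.6624, -0.0284, 0.0218], [0.6568, -0.0316, 0.0329], [0.6378, -0.0289, 0.0314], [0.6173, -0.0263, 0.031], [0.6114, -0.0225, 0.0221]]
225 [[0.6675, -0.0219, 0.0218], [0.662, -0.0244, 0.03], [0.6543, -0.0334, 0.0559], [0.6386, -0.022, 0.0308], [0.6196, -0.0295, 0.0563], [0.6119, -0.0154, 0.0219]]
232 [[0.6592, -0.0347, 0.0681], [0.656, -0.0347, 0.0688], [0.6538, -0.0323, 0.0636], [0.6391, -0.0181, 0.0327], [0.6205, -0.0288, 0.0645], [0.6167, -0.0296, 0.0677]]
240 [[0.658, -0.0344, 0.0778], [0.6553, -0.0335, 0.0765], [0.6525, -0.0329, 0.0757], [0.6397, -0.0123, 0.0321], [0.6216, -0.0291, 0.0754], [0.6179, -0.0296, 0.0776]]
250 [[0.6472, -0.0546, 0.1339], [0.6544, -0.0325, 0.0859], [0.653, -0.0285, 0.0778], [0.6405, -0.0054, 0.0323], [0.6228, -0.0295, 0.0874], [0.6235, -0.0523, 0.1348]]
[ 0.63826694 -0.02154871  0.02695677]
```

View pics/c3.png

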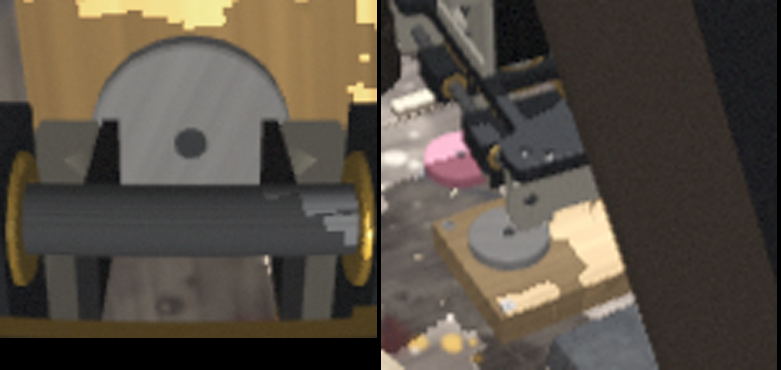

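The depth and scene views put the fingertip undersides at about z = 0.05, well above the reported TCP at 0.027. At this opening the tips sit higher than the shut-finger TCP. I'll touch off lightly on the bare wood between the disc and the recess to get the true offset.

```bash
python3 -m crank '[[[-0.001,-0.0115,0],[0,0,0],-0.32],[[-0.001,-0.0115,0],[0,0,0],-0.32],[[-0.001,-0.0115,0],[0,0,0],-0.32],[[0,0,0],[0,0,0],-0.32],[[0,0,-0.003],[0,0,0],-0.32],[[0,0,-0.003],[0,0,0],-0.32],[[0,0,-0.003],[0,0,0],-0.32],[[0,0,-0.002],[0,0,0],-0.32],[[0,0,0],[0,0,0],-0.32],[[0,0,0],[0,0,0],-0.32]]'
```

```text
clock: 6.75
tool_pos: [0.6352, -0.0559, 0.0159]
orientation: [180.0, -0.0, -96.6]
force: [0.7, 0.1, -0.1]
opening: 0.0296
gripper_force: 0.0
```

```bash
for i in 1; do :; done; python3 -m crank '[[[0,0,-0.002],[0,0,0],-0.32],[[0,0,-0.001],[0,0,0],-0.32],[[0,0,-0.001],[0,0,0],-0.32],[[0,0,0],[0,0,0],-0.32]]'; python3 - <<'E'
from h import *
w,dw=imaging.snapshot("wrist");m=imaging.camera_model("wrist");K=np.array(m["mtx"])
cv2.imwrite("pics/w4.png",w)
def pt(u,v):
    z=dw[v,u];e=np.array([(u-K[0,2]),(v-K[1,2])])/K[0,0];r=np.hypot(*e);c=np.r_[e/r*np.tan(r),1]*z
    return ((c-m["t"])@np.array(m["R"])).round(3)
for v in range(214,236,2):print(v,[pt(u,v).tolist() for u in(278,283,287,360,364,368)])
E
```

```text
clock: 7.15
tool_pos: [0.6351, -0.0561, 0.0118]
orientation: [180.0, -0.0, -96.7]
force: [-1.2, -0.5, -0.5]
opening: 0.0298
gripper_force: 0.0
214 [[0.661, -0.069, 0.022], [0.658, -0.069, 0.023], [0.656, -0.068, 0.021], [0.612, -0.063, 0.022], [0.61, -0.063, 0.022], [0.607, -0.063, 0.022]]
216 [[0.662, -0.068, 0.021], [0.659, -0.067, 0.022], [0.656, -0.067, 0.022], [0.612, -0.062, 0.021], [0.61, -0.061, 0.02], [0.607, -0.062, 0.022]]
218 [[0.662, -0.067, 0.022], [0.659, -0.066, 0.022], [0.656, -0.066, 0.022], [0.612, -0.061, 0.022], [0.61, -0.061, 0.023], [0.607, -0.06, 0.022]]
220 [[0.662, -0.065, 0.021], [0.659, -0.065, 0.023], [0.657, -0.065, 0.022], [0.612, -0.06, 0.022], [0.61, -0.059, 0.022], [0.608, -0.059, 0.022]]
222 [[0.662, -0.064, 0.021], [0.659, -0.064, 0.022], [0.657, -0.063, 0.022], [0.613, -0.058, 0.021], [0.61, -0.058, 0.022], [0.608, -0.057, 0.022]]
224 [[0.663, -0.063, 0.022], [0.659, -0.063, 0.022], [0.657, -0.062, 0.023], [0.613, -0.057, 0.023], [0.61, -0.057, 0.023], [0.608, -0.056, 0.021]]
226 [[0.663, -0.061, 0.022], [0.66, -0.061, 0.023], [0.657, -0.061, 0.022], [0.613, -0.055, 0.021], [0.61, -0.055, 0.021], [0.608, -0.055, 0.022]]
228 [[0.658, -0.07, 0.048], [0.655, -0.069, 0.048], [0.653, -0.069, 0.048], [0.615, -0.065, 0.048], [0.613, -0.065, 0.049], [0.611, -0.064, 0.048]]
230 [[0.657, -0.07, 0.051], [0.655, -0.069, 0.051], [0.653, -0.069, 0.05], [0.615, -0.065, 0.052], [0.613, -0.065, 0.052], [0.611, -0.065, 0.051]]
232 [[0.657, -0.069, 0.053], [0.655, -0.069, 0.053], [0.653, -0.068, 0.051], [0.616, -0.065, 0.053], [0.614, -0.064, 0.053], [0.612, -0.064, 0.053]]
234 [[0.657, -0.069, 0.056], [0.654, -0.069, 0.056], [0.653, -0.068, 0.054], [0.616, -0.065, 0.056], [0.614, -0.065, 0.056], [0.612, -0.064, 0.056]]
```

```bash
python3 - <<'E'
from h import *
for n in("scene","side"):
    p,d=imaging.snapshot(n);m=imaging.camera_model(n);K=np.array(m["mtx"]);v,u=np.nonzero(d>0);z=d[v,u]
    c=np.c_[(u-K[0,2])/K[0,0]*z,(v-K[1,2])/K[1,1]*z,z];P=(c-m["t"])@np.array(m["R"])
    s=(P[:,0]>.585)&(P[:,0]<.685)&(P[:,1]>-.085)&(P[:,1]<-.03)&(P[:,2]>.015)&(P[:,2]<.1)
    print(n,s.sum())
    for a in np.arange(.015,.1,.005):
        k=s&(P[:,2]>=a)&(P[:,2]<a+.005)
        if k.any():print("%.3f"%a,k.sum(),P[k].min(0).round(3),P[k].max(0).round(3))
print(ctrl.get_obs()["tool_pos"])
E
```

```text
scene 597
0.015 14 [ 0.585 -0.084  0.015] [ 0.663 -0.031  0.02 ]
0.020 446 [ 0.585 -0.076  0.02 ] [ 0.679 -0.03   0.025]
0.025 2 [ 0.618 -0.033  0.027] [ 0.619 -0.032  0.028]
0.030 56 [ 0.619 -0.041  0.03 ] [ 0.657 -0.03   0.034]
0.040 16 [ 0.603 -0.062  0.041] [ 0.654 -0.047  0.045]
0.045 38 [ 0.603 -0.063  0.045] [ 0.665 -0.042  0.05 ]
0.050 15 [ 0.603 -0.062  0.05 ] [ 0.666 -0.043  0.054]
0.055 3 [ 0.618 -0.045  0.056] [ 0.62  -0.043  0.058]
0.060 1 [ 0.621 -0.045  0.06 ] [ 0.621 -0.045  0.06 ]
0.065 3 [ 0.619 -0.045  0.065] [ 0.62  -0.044  0.068]
0.070 1 [ 0.618 -0.043  0.074] [ 0.618 -0.043  0.074]
0.075 1 [ 0.616 -0.042  0.078] [ 0.616 -0.042  0.078]
0.095 1 [ 0.658 -0.047  0.099] [ 0.658 -0.047  0.099]
side 493
0.020 190 [ 0.585 -0.085  0.02 ] [ 0.678 -0.03   0.025]
0.025 1 [ 0.676 -0.067  0.025] [ 0.676 -0.067  0.025]
0.030 2 [ 0.641 -0.039  0.033] [ 0.644 -0.038  0.033]
0.040 10 [ 0.605 -0.063  0.041] [ 0.665 -0.042  0.045]
0.045 26 [ 0.605 -0.063  0.045] [ 0.665 -0.039  0.05 ]
0.050 25 [ 0.604 -0.062  0.05 ] [ 0.665 -0.039  0.055]
0.055 26 [ 0.604 -0.065  0.055] [ 0.665 -0.04   0.06 ]
0.060 31 [ 0.604 -0.063  0.06 ] [ 0.668 -0.04   0.065]
0.065 22 [ 0.603 -0.063  0.065] [ 0.667 -0.039  0.07 ]
0.070 30 [ 0.601 -0.065  0.07 ] [ 0.667 -0.04   0.075]
0.075 29 [ 0.601 -0.066  0.075] [ 0.667 -0.04   0.08 ]
0.080 32 [ 0.6   -0.064  0.08 ] [ 0.67  -0.039  0.085]
0.085 35 [ 0.601 -0.068  0.085] [ 0.67  -0.042  0.089]
0.090 27 [ 0.601 -0.067  0.09 ] [ 0.673 -0.04   0.094]
0.095 7 [ 0.654 -0.058  0.095] [ 0.664 -0.046  0.1  ]
[ 0.63528734 -0.05610099  0.0120063 ]
```

All three cameras put the fingertip ends at z ≈ 0.042 with the TCP reading 0.012, so the tips end 30 mm above the reported TCP. I go back behind the disc and descend with that offset (TCP z ≈ -0.004).

```bash
python3 -m crank '[[[0,0,0.01],[0,0,0],-0.32],[[0.001,0.01,0],[0,0,0],-0.32],[[0.001,0.01,0],[0,0,0],-0.32],[[0.001,0.01,0],[0,0,0],-0.32],[[0.001,0.01,0],[0,0,0],-0.32],[[0.001,0.01,0],[0,0,0],-0.32],[[0.001,0.01,0],[0,0,0],-0.32],[[0.001,0.01,0],[0,0,0],-0.32],[[0.001,0.011,0],[0,0,0],-0.32],[[0,0,0],[0,0,0],-0.32],[[0,0,-0.01],[0,0,0],-0.32],[[0,0,-0.006],[0,0,0],-0.32]]'; python3 -m crank '[[[0,0,-0.004],[0,0,0],-0.32],[[0,0,-0.003],[0,0,0],-0.32],[[0,0,-0.003],[0,0,0],-0.32],[[0,0,0],[0,0,0],-0.32],[[0,0,0],[0,0,0],-0.32]]'
cat >> h.py <<'E'
def tips(n,ylo,yhi):
    p,d=imaging.snapshot(n);m=imaging.camera_model(n);K=np.array(m["mtx"]);v,u=np.nonzero(d>0);z=d[v,u]
    c=np.c_[(u-K[0,2])/K[0,0]*z,(v-K[1,2])/K[1,1]*z,z];P=(c-m["t"])@np.array(m["R"])
    s=(P[:,0]>.585)&(P[:,0]<.685)&(P[:,1]>ylo)&(P[:,1]<yhi)&(P[:,2]<.1)
    print(n,[("%.3f"%a,int((s&(P[:,2]>=a)&(P[:,2]<a+.004)).sum())) for a in np.arange(-.004,.07,.004)])
E
python3 - <<'E'
from h import *
tips("scene",.02,.045);tips("side",.02,.045);print(ctrl.get_obs()["tool_pos"])
E
```

```text
clock: 8.5
tool_pos: [0.6427, 0.0247, 0.0049]
orientation: [180.0, -0.0, -96.7]
force: [0.2, 0.4, -1.4]
opening: 0.0302
gripper_force: 0.0
clock: 9.0
tool_pos: [0.6433, 0.0248, -0.004]
orientation: [-180.0, -0.0, -96.7]
force: [1.2, -0.5, -0.2]
opening: 0.0298
gripper_force: 0.0
scene [('-0.004', 91), ('0.000', 117), ('0.004', 0), ('0.008', 0), ('0.012', 0), ('0.016', 0), ('0.020', 0), ('0.024', 0), ('0.028', 0), ('0.032', 0), ('0.036', 0), ('0.040', 1), ('0.044', 0), ('0.048', 0), ('0.052', 0), ('0.056', 0), ('0.060', 0), ('0.064', 0), ('0.068', 0)]
side [('-0.004', 75), ('0.000', 120), ('0.004', 1), ('0.008', 2), ('0.012', 2), ('0.016', 3), ('0.020', 1), ('0.024', 6), ('0.028', 11), ('0.032', 9), ('0.036', 13), ('0.040', 12), ('0.044', 10), ('0.048', 16), ('0.052', 10), ('0.056', 13), ('0.060', 14), ('0.064', 12), ('0.068', 14)]
[ 0.64343113  0.02493397 -0.00379839]
```

The tips are now at about z = 0.026. Pushing.

```bash
python3 -m crank '[[[-0.0006,-0.005,0],[0,0,0],-0.32],[[-0.0006,-0.005,0],[0,0,0],-0.32],[[-0.0006,-0.005,0],[0,0,0],-0.32],[[-0.0006,-0.005,0],[0,0,0],-0.32],[[-0.0006,-0.005,0],[0,0,0],-0.32],[[-0.0006,-0.005,0],[0,0,0],-0.32],[[-0.0006,-0.005,0],[0,0,0],-0.32],[[-0.0006,-0.005,0],[0,0,0],-0.32],[[-0.0006,-0.005,0],[0,0,0],-0.32],[[0,0,0],[0,0,0],-0.32]]'
cat >> h.py <<'E'
def fit(name):
    """disc top and recess rim circle fits (world mm) from one wrist picture, by depth-free rays"""
    o=ctrl.get_obs();p,d=imaging.snapshot("wrist");cv2.imwrite(f"pics/{name}.png",p);h=cv2.cvtColor(p,cv2.COLOR_BGR2HSV)
    v,u=np.mgrid[0:235,230:420];q=np.c_[u.ravel(),v.ravel()]
    sat=h[v.ravel(),u.ravel(),1]
    W=ray("wrist",q,.032)[:,:2]
    m=(sat<50)&(W[:,0]>.592)&(W[:,0]<.668)&(W[:,1]>-.115)&(W[:,1]<.02)
    k=np.zeros(p.shape[:2],np.uint8);k[q[m,1],q[m,0]]=1
    n,l,s,c=cv2.connectedComponentsWithStats(k);i=1+s[1:,4].argmax()
    print(o["clock"],o["tool_pos"],o["force"],"blob",s[i]);return p,l==i
E
python3 - <<'E'
from h import *
p,m=fit("w5")
# front arc of the disc: topmost pixel in each column -> circle of r=25 by least squares
from scipy.optimize import least_squares as ls
u=np.nonzero(m.any(0))[0];v=m.argmax(0)[u];A=ray("wrist",np.c_[u,v],.032)[:,:2]*1000
f=ls(lambda c:np.hypot(*(A-c).T)-25,A.mean(0)+[0,20],loss="soft_l1");print("disc",f.x,"rms",np.sqrt(np.mean(f.fun**2)),u.min(),u.max(),v.min())
E
```

```text
clock: 10.1
tool_pos: [0.6376, -0.0209, -0.0041]
orientation: [180.0, -0.0, -96.7]
force: [0.3, -0.3, 0.4]
opening: 0.0299
gripper_force: 0.0
10.1 [ 0.6376347  -0.02086888 -0.00407282] [ 0.32312162 -0.31445112  0.39309945] blob [ 264  144  144   91 7884]
disc [633.87002365 -49.12624085] rms 7.1991921192173765 264 407 144
```

```bash
ls pics
```

```text
c3.png
crop1.png
scene0.png
side0.png
w1.png
w2.png
w2c.png
w3.png
w4.png
w5.png
```

View pics/w5.png

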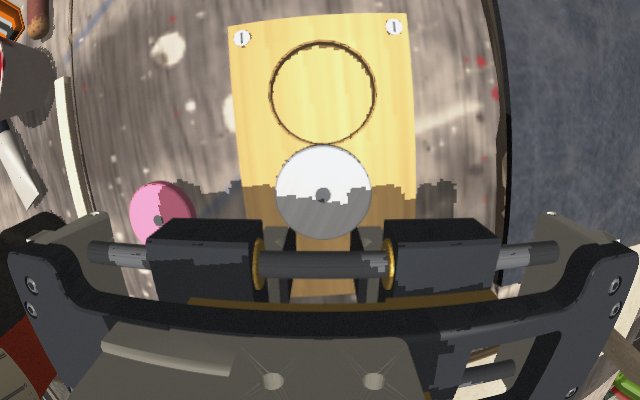

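The disc is now pushed: its hub is at (323,194) with the outline spanning 275–371 across. The recess spans 269–377 by 40–146, centred near (323,92), straight ahead.

```bash
python3 - <<'E'
from h import *
o=ctrl.get_obs();T=o["tool_pos"][:2]
D=ray("wrist",[(323,194),(275,191),(371,191)],.032)[:,:2]
R=ray("wrist",[(323,92),(269,92),(377,92),(323,40.5),(323,146)],.022)[:,:2]
print("disc",D.round(4).tolist(),(D[1]+D[2])/2,"recess",R.round(4).tolist(),(R[1]+R[2])/2,(R[3]+R[4])/2)
S=ray("wrist",[(241.5,37.5),(394,26.5)],.022)[:,:2];print("screws",S.round(4).tolist())
v=R[0]-D[0];print("v",v,np.linalg.norm(v),np.degrees(np.arctan2(*v[::-1])),"tcp-disc",T-D[0],"target tcp",T+v)
# automatic refinement of rim: dark pixels
p=cv2.imread("pics/w5.png");hsv=cv2.cvtColor(p,cv2.COLOR_BGR2HSV)
vv,uu=np.nonzero(hsv[...,2]<150);r=np.hypot(uu-323,vv-92);k=(abs(r-53)<5)&(vv<143)
W=ray("wrist",np.c_[uu[k],vv[k]],.022)[:,:2]*1000
from scipy.optimize import least_squares as ls
f=ls(lambda c:np.hypot(*(W-c[:2]).T)-c[2],[629,-101,27],loss="soft_l1");print("rim",k.sum(),f.x)
E
```

```text
disc [[0.6346, -0.0498], [0.6586, -0.0542], [0.6103, -0.0485]] [ 0.63442705 -0.05138056] recess [[0.6286, -0.1007], [0.6562, -0.1045], [0.6009, -0.098], [0.6254, -0.128], [0.6319, -0.0728]] [ 0.62855848 -0.1012619 ] [ 0.62866541 -0.10038342]
screws [[0.6674, -0.1365], [0.5874, -0.1329]]
v [-0.00598866 -0.05091422] 0.05126521075049069 -96.70845661855282 tcp-disc [0.00300085 0.02924395] target tcp [ 0.63162681 -0.07148644]
rim 751 [ 629.12849165 -100.5335608    26.47609415]
```

```bash
python3 -m crank '[[[-0.0006,-0.005,0],[0,0,0],-0.32],[[-0.0006,-0.005,0],[0,0,0],-0.32],[[-0.0006,-0.005,0],[0,0,0],-0.32],[[-0.0006,-0.005,0],[0,0,0],-0.32],[[-0.0006,-0.005,0],[0,0,0],-0.32],[[-0.0006,-0.005,0],[0,0,0],-0.32],[[-0.0006,-0.005,0],[0,0,0],-0.32],[[-0.0006,-0.004,0],[0,0,0],-0.32],[[-0.0002,-0.002,0],[0,0,0],-0.32],[[-0.0002,-0.002,0],[0,0,0],-0.32],[[0,0,0],[0,0,0],-0.32],[[0,0,0],[0,0,0],-0.32]]'
cat >> h.py <<'E'
def hub(name,z):
    o=ctrl.get_obs();p,d=imaging.snapshot("wrist");cv2.imwrite(f"pics/{name}.png",p);h=cv2.cvtColor(p,cv2.COLOR_BGR2HSV)
    print(o["clock"],o["tool_pos"].round(4) if hasattr(o["tool_pos"],"round") else o["tool_pos"],"F",np.round(o["force"],1))
    m=(h[...,1]<45).astype(np.uint8);k=np.zeros_like(m);k[20:245,265:385]=1;m=cv2.morphologyEx(m*k,cv2.MORPH_OPEN,np.ones((3,3)))
    n,l,s,c=cv2.connectedComponentsWithStats(m)
    for i in 1+np.argsort(-s[1:,4])[:2]:
        b=s[i];U=ray("wrist",[(b[0],b[1]+b[3]/2),(b[0]+b[2],b[1]+b[3]/2),(b[0]+b[2]/2,b[1]),(b[0]+b[2]/2,b[1]+b[3])],z)[:,:2]
        print("blob",b,"ctr x",((U[0]+U[1])/2).round(4),"ctr y",((U[2]+U[3])/2).round(4),"w,h",np.linalg.norm(U[0]-U[1]).round(4),np.linalg.norm(U[2]-U[3]).round(4))
        q=np.array(np.nonzero(l==i)).T[:,::-1];z0=d[q[:,1],q[:,0]];mm=imaging.camera_model("wrist");K=np.array(mm["mtx"])
        e=(q-[K[0,2],K[1,2]])/K[0,0];r=np.hypot(*e.T)+1e-9;cc=np.c_[e/r[:,None]*np.tan(r)[:,None],np.ones(len(r))]*z0[:,None];P=(cc-mm["t"])@np.array(mm["R"])
        g=z0>0;A=np.c_[P[g,:2]-P[g,:2].mean(0),np.ones(g.sum())];co=np.linalg.lstsq(A,P[g,2],rcond=None)[0];print("  z mean",np.median(P[g,2]).round(4),"slope",co[:2].round(3))
E
python3 - <<'E'
from h import *
hub("w6",.032)
E
```

```text
clock: 11.35
tool_pos: [0.6324, -0.0632, -0.0042]
orientation: [180.0, -0.0, -96.7]
force: [-0.2, -0.2, -0.3]
opening: 0.03
gripper_force: 0.0
11.35 [ 0.6324 -0.0632 -0.0042] F [-0.2 -0.2 -0.3]
blob [ 265   20  120   78 8588] ctr x [ 0.6205 -0.1595] ctr y [ 0.6206 -0.1591] w,h 0.0581 0.0393
  z mean -0.0003 slope [-0.     0.002]
blob [ 265  141  106  104 7667] ctr x [ 0.6319 -0.0932] ctr y [ 0.632 -0.092] w,h 0.0539 0.0548
  z mean 0.0294 slope [0.067 0.363]
```

```bash
python3 -m crank '[[[-0.0001,-0.001,0],[0,0,0],-0.32],[[-0.0001,-0.001,0],[0,0,0],-0.32],[[-0.0001,-0.001,0],[0,0,0],-0.32],[[-0.0001,-0.001,0],[0,0,0],-0.32],[[-0.0001,-0.001,0],[0,0,0],-0.32],[[-0.0001,-0.001,0],[0,0,0],-0.32],[[-0.0001,-0.001,0],[0,0,0],-0.32],[[-0.0001,-0.001,0],[0,0,0],-0.32],[[0,0,0],[0,0,0],-0.32]]'
sed -i 's/k\[20:245,265:385\]=1/k[95:215,230:415]=1/' h.py
python3 - <<'E'
from h import *
hub("w7",.03)
E
```

```text
clock: 12.3
tool_pos: [0.6318, -0.0712, -0.004]
orientation: [-180.0, 0.0, -96.7]
force: [-0.4, 0.7, -0.8]
opening: 0.0299
gripper_force: 0.3
12.3 [ 0.6318 -0.0712 -0.004 ] F [-0.4  0.7 -0.8]
blob [ 275  144   96   71 5674] ctr x [ 0.628  -0.1074] ctr y [ 0.628  -0.1069] w,h 0.0488 0.0369
  z mean 0.0274 slope [0.035 0.31 ]
blob [ 230   95  120   22 1825] ctr x [ 0.6402 -0.1466] ctr y [ 0.6397 -0.1459] w,h 0.0598 0.0109
  z mean -0.0002 slope [0.    0.006]
```

```bash
cat >> h.py <<'E'
def prof(cols,rows):
    w,dw=imaging.snapshot("wrist");m=imaging.camera_model("wrist");K=np.array(m["mtx"]);cv2.imwrite("pics/last.png",w)
    for u in cols:
        out=[]
        for v in rows:
            z=dw[v,u];e=np.array([(u-K[0,2]),(v-K[1,2])])/K[0,0];r=np.hypot(*e);c=np.r_[e/r*np.tan(r),1]*z
            P=((c-m["t"])@np.array(m["R"]))*1000;out.append(tuple(P.round(0).astype(int).tolist()))
        print(u,out)
E
python3 - <<'E'
from h import *
prof((285,323,361),range(90,240,8))
E
```

```text
285 [(644, -157, 0), (645, -152, 0), (646, -147, 0), (644, -142, 22), (644, -138, 22), (645, -134, 23), (645, -130, 21), (646, -126, 22), (648, -120, 11), (647, -118, 24), (647, -114, 25), (648, -110, 26), (648, -106, 28), (648, -102, 30), (649, -98, 30), (649, -94, 32), (650, -90, 33), (652, -81, 21), (650, -84, 40)]
323 [(623, -154, -1), (623, -149, 0), (624, -145, 0), (624, -140, 22), (625, -136, 21), (625, -132, 21), (626, -127, 12), (626, -123, 21), (627, -119, 23), (627, -115, 24), (628, -111, 25), (628, -108, 27), (628, -104, 28), (629, -99, 29), (629, -96, 30), (630, -92, 32), (630, -88, 32), (631, -84, 34), (631, -80, 35)]
361 [(601, -152, 1), (601, -147, -1), (601, -142, -1), (605, -138, 21), (605, -134, 23), (606, -130, 23), (606, -125, 22), (606, -121, 22), (607, -117, 20), (606, -111, 12), (608, -109, 25), (608, -105, 27), (609, -101, 28), (609, -97, 29), (610, -93, 30), (610, -90, 32), (611, -86, 33), (610, -77, 23), (612, -80, 40)]
```

The disc is tilted: its front edge is down in the recess, and its rear is wedged against the fingertips at about z = 0.035. It is centred within about 1 mm of the recess, so I back off to let the rear drop.

```bash
python3 -m crank '[[[0.0002,0.002,0],[0,0,0],-0.32],[[0.0004,0.004,0],[0,0,0],-0.32],[[0.0004,0.004,0],[0,0,0],-0.32],[[0,0,0],[0,0,0],-0.32],[[0,0,0],[0,0,0],-0.32]]'
python3 - <<'E'
from h import *
prof((285,323,361),range(110,240,8))
E
```

```text
clock: 12.9
tool_pos: [0.6328, -0.0608, -0.004]
orientation: [180.0, -0.0, -96.6]
force: [-0.6, 0.4, 0.4]
opening: 0.0299
gripper_force: 0.0
285 [(644, -134, 22), (645, -130, 21), (646, -126, 21), (647, -121, 13), (648, -117, 12), (647, -114, 22), (648, -109, 21), (648, -105, 21), (649, -101, 23), (650, -96, 22), (650, -92, 22), (651, -88, 23), (652, -83, 22), (652, -79, 22), (653, -74, 21), (651, -74, 35), (651, -73, 42)]
323 [(625, -132, 21), (625, -127, 11), (626, -123, 19), (625, -130, 183), (627, -115, 21), (627, -111, 22), (628, -107, 21), (628, -103, 23), (629, -99, 23), (629, -94, 22), (630, -90, 22), (630, -85, 20), (631, -81, 22), (631, -76, 22), (632, -71, 21), (633, -67, 22), (633, -62, 23)]
361 [(605, -130, 22), (606, -126, 23), (606, -121, 22), (607, -117, 21), (606, -112, 12), (608, -109, 22), (608, -105, 23), (608, -100, 21), (609, -96, 22), (609, -92, 22), (610, -87, 22), (610, -82, 20), (610, -78, 22), (611, -74, 22), (611, -69, 22), (613, -70, 35), (613, -68, 42)]
```

The disc has dropped: its whole top now reads z ≈ 0.022, flush with the board. Next I raise, shut the fingers, and move over the disc centre.

```bash
python3 -m crank '[[[0,0,0.02],[0,0,0],-0.32],[[0,0,0.02],[0,0,0],-0.32],[[0,0,0.02],[0,0,0],-1],[[-0.001,-0.01,0],[0,0,0],-1],[[-0.001,-0.01,0],[0,0,0],-1],[[-0.001,-0.01,0],[0,0,0],-1],[[-0.001,-0.01,0],[0,0,0],-1],[[0,0,0],[0,0,0],-1],[[0,0,0],[0,0,0],-1]]'
python3 - <<'E'
from h import *
tips("scene",-.13,-.075);tips("side",-.13,-.075);prof((310,323,336),range(196,250,3));print(ctrl.get_obs()["tool_pos"])
E
```

```text
clock: 13.85
tool_pos: [0.6286, -0.1016, 0.0555]
orientation: [180.0, -0.0, -96.7]
force: [-0.1, -0.5, 0.2]
opening: 0.0006
gripper_force: 0.0
scene [('-0.004', 0), ('0.000', 0), ('0.004', 0), ('0.008', 4), ('0.012', 11), ('0.016', 43), ('0.020', 666), ('0.024', 27), ('0.028', 0), ('0.032', 0), ('0.036', 0), ('0.040', 0), ('0.044', 0), ('0.048', 0), ('0.052', 0), ('0.056', 0), ('0.060', 0), ('0.064', 0), ('0.068', 0)]
side [('-0.004', 0), ('0.000', 0), ('0.004', 0), ('0.008', 0), ('0.012', 4), ('0.016', 22), ('0.020', 318), ('0.024', 20), ('0.028', 0), ('0.032', 0), ('0.036', 0), ('0.040', 0), ('0.044', 0), ('0.048', 0), ('0.052', 0), ('0.056', 0), ('0.060', 0), ('0.064', 0), ('0.068', 0)]
310 [(638, -111, 22), (638, -109, 22), (638, -106, 22), (639, -104, 21), (639, -102, 21), (639, -99, 21), (639, -97, 22), (640, -95, 22), (640, -92, 22), (640, -90, 22), (641, -87, 21), (635, -113, 94), (634, -113, 98), (634, -113, 101), (634, -112, 104), (629, -137, 165), (629, -137, 167), (629, -136, 168)]
323 [(628, -110, 22), (628, -108, 22), (629, -106, 23), (629, -103, 22), (629, -101, 22), (629, -99, 23), (630, -96, 22), (630, -93, 21), (630, -91, 23), (631, -89, 22), (631, -86, 22), (631, -84, 22), (631, -82, 22), (632, -79, 21), (632, -77, 22), (632, -74, 21), (628, -110, 108), (628, -111, 113)]
336 [(619, -109, 22), (619, -106, 22), (619, -104, 22), (619, -102, 23), (620, -99, 22), (620, -98, 23), (620, -95, 22), (620, -93, 22), (621, -90, 22), (621, -88, 22), (621, -84, 20), (621, -111, 93), (621, -111, 98), (622, -111, 102), (622, -111, 104), (622, -136, 165), (622, -135, 166), (622, -135, 168)]
[ 0.6288618  -0.1008683   0.05580047]
```

```bash
python3 -m crank '[[[0,0,-0.012],[0,0,0],-1],[[0,0,-0.012],[0,0,0],-1],[[0,0,-0.012],[0,0,0],-1],[[0,0,-0.01],[0,0,0],-1],[[0,0,-0.005],[0,0,0],-1],[[0,0,-0.003],[0,0,0],-1],[[0,0,-0.002],[0,0,0],-1],[[0,0,-0.001],[0,0,0],-1],[[0,0,-0.001],[0,0,0],-1],[[0,0,0],[0,0,0],-1],[[0,0,0],[0,0,0],-1]]'
```

```text
clock: 15.1
tool_pos: [0.629, -0.1011, -0.0018]
orientation: [-180.0, 0.0, -96.7]
force: [-0.2, -1.4, 0.8]
opening: 0.0004
gripper_force: 0.0
```

```bash
python3 -m crank '[[[0,0,-0.001],[0,0,0],-1],[[0,0,-0.001],[0,0,0],-1],[[0,0,0],[0,0,0],-1]]'
```

```text
clock: 15.4
tool_pos: [0.6287, -0.1011, -0.0042]
orientation: [180.0, -0.0, -96.7]
force: [-1.0, -0.2, -0.9]
opening: 0.0005
gripper_force: 0.0
```

```bash
python3 -m crank '[[[0,0,-0.001],[0,0,0],-1],[[0,0,-0.001],[0,0,0],-1],[[0,0,0],[0,0,0],-1]]'
```

```text
clock: 15.7
tool_pos: [0.6287, -0.1011, -0.0062]
orientation: [180.0, -0.0, -96.7]
force: [-0.3, 0.0, 0.3]
opening: 0.0003
gripper_force: 0.0
```

```bash
python3 - <<'E'
from h import *
tips("scene",-.13,-.075);tips("side",-.13,-.075)
E
```

```text
scene [('-0.004', 0), ('0.000', 0), ('0.004', 0), ('0.008', 0), ('0.012', 0), ('0.016', 4), ('0.020', 244), ('0.024', 11), ('0.028', 13), ('0.032', 10), ('0.036', 9), ('0.040', 11), ('0.044', 6), ('0.048', 1), ('0.052', 1), ('0.056', 0), ('0.060', 0), ('0.064', 0), ('0.068', 0)]
side [('-0.004', 0), ('0.000', 0), ('0.004', 0), ('0.008', 0), ('0.012', 4), ('0.016', 8), ('0.020', 252), ('0.024', 26), ('0.028', 18), ('0.032', 16), ('0.036', 17), ('0.040', 16), ('0.044', 18), ('0.048', 18), ('0.052', 16), ('0.056', 22), ('0.060', 18), ('0.064', 20), ('0.068', 26)]
```

Tip is a millimetre or two above the disc. I continue in small steps until the force rises.

```bash
python3 -m crank '[[[0,0,-0.001],[0,0,0],-1],[[0,0,-0.001],[0,0,0],-1],[[0,0,0],[0,0,0],-1]]'
```

```text
clock: 16.1
tool_pos: [0.629, -0.1011, -0.0066]
orientation: [-180.0, -0.0, -96.6]
force: [-3.3, 1.3, 11.5]
opening: 0.0004
gripper_force: 5.7
```

```bash
python3 -m crank '[[[0,0,-0.001],[0,0,0],-1],[[0,0,0],[0,0,0],-1]]'
```

```text
clock: 16.3
tool_pos: [0.6291, -0.1011, -0.0066]
orientation: [-179.9, -0.0, -96.6]
force: [-6.4, 2.0, 18.3]
opening: 0.0007
gripper_force: 9.4
```

The press reached about 18 N against a firm stop. Now I retreat straight up and clear.

```bash
python3 -m crank '[[[0,0,0.003],[0,0,0],-1],[[0,0,0.008],[0,0,0],-1],[[0,0,0.015],[0,0,0],-1],[[0,0,0.02],[0,0,0],-1],[[0,0,0.02],[0,0,0],-1],[[0,0,0.02],[0,0,0],-1],[[0,0.005,0.02],[0,0,0],-1],[[0,0.01,0.02],[0,0,0],-1],[[0,0.01,0.01],[0,0,0],-1],[[0,0.01,0],[0,0,0],-1],[[0,0,0],[0,0,0],-1],[[0,0,0],[0,0,0],-1]]'
python3 - <<'E'
from h import *
w,d=imaging.snapshot("wrist");cv2.imwrite("pics/final.png",w)
m=imaging.camera_model("wrist");K=np.array(m["mtx"]);v,u=np.mgrid[0:230,150:480];z=d[v,u].ravel();q=np.c_[u.ravel(),v.ravel()]
e=(q-[K[0,2],K[1,2]])/K[0,0];r=np.hypot(*e.T)+1e-9;c=np.c_[e/r[:,None]*np.tan(r)[:,None],np.ones(len(r))]*z[:,None];P=(c-m["t"])@np.array(m["R"])
for nm,s in (("disc",np.hypot(P[:,0]-.6287,P[:,1]+.101)<.023),("board",(abs(P[:,0]-.632)<.03)&(P[:,1]>-.06)&(P[:,1]<.0))):
    s&=(z>0)&(P[:,2]<.06);A=np.c_[P[s,:2]-P[s,:2].mean(0),np.ones(s.sum())];print(nm,s.sum(),np.linalg.lstsq(A,P[s,2],rcond=None)[0].round(4))
o=ctrl.get_obs();print(o["force"])
E
```

```text
clock: 17.5
tool_pos: [0.6281, -0.0658, 0.1257]
orientation: [179.9, -0.0, -96.6]
force: [0.6, -0.0, 0.4]
opening: 0.0002
gripper_force: 0.0
disc 1843 [0.0035 0.0108 0.0217]
board 1805 [0.0001 0.0008 0.0218]
[ 0.65416568 -0.13228492 -0.46700496]
```

View pics/final.png

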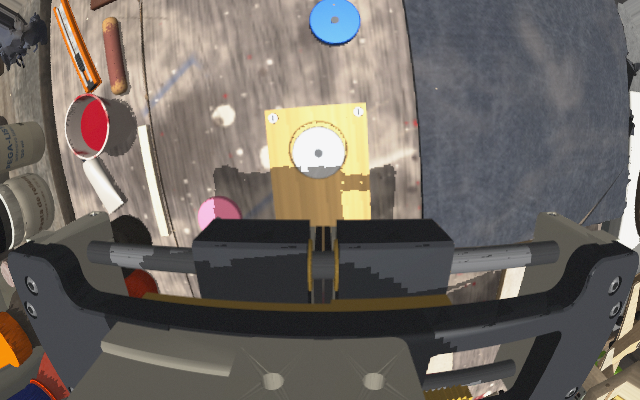

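The final picture shows the steel disc seated in the recess at (318,152), flush with the board at z = 0.0217. The pink and blue look-alikes are untouched, and the gripper is clear.

```bash
python3 -c "from plant import close_job; print(close_job())"
```

```text
the job is handed in; nothing more can be done
None
```

The steel disc was pushed into the recess and pressed home with about 18 N; it now sits flush with the board, the arm is clear, and the job was handed in at about 17.6 s of the 48 s allowed.

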